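# Put the stacked spice jars back into the carousel

## Robot

A 6-joint arm with a two-finger parallel gripper is mounted at the origin on a cart in front of the work surface, level with it; the furniture and walls round the work are solid. World frame = base frame: x ahead of the robot, y to its left, z up, the work surface at z = 0. Lengths are in m, angles in rad, forces in N, time in s.
With the tool pointing down it reaches from about 0.35 to 0.85 m from the base axis. Payload 8.1 kg.
Tool frame: the origin (TCP) lies midway between the tips of the shut fingers; the grasp point (between the pads) lies robot.grip_depth behind it (robot.grip_depth is the distance from the TCP to the grasp point, in m); z points along the fingers, y is the line along which they close (so a half turn about z gives the same grasp; the last joint's range is limited). The gripper opens to 93 mm and grips with 3 to 60 N. Pads are 15 mm wide; open, the fingers measure 128 mm over their backs; the gripper's body (75 mm by 188 mm) begins 65 mm behind the grasp point.
Start: joints at [-1.193, 0.13, 1.488, -0, 1.523, -0.085], TCP at [0.268, -0.537, 0.219] pointing down, gripper open.
Joint ranges: [-2.96, 2.96], [-0.89, 2.26], [0.02, 2.5], [-1.34, 4.48], [0, 2.73], [-2.66, 2.66]. Speed limits (rad/s): [2.39, 2.39, 2.79, 3.14, 3.14, 3.14].

## Interface

Orientations are given as a rotation vector (axis times angle).
In Python, from plant import robot gives the robot as it stands.
- The arm moves only by the tool carry_out, never from a script. Its argument "rows" is a list of rows, each a list of 6 numbers: the shift along the tool's x, y, z in m, then the turn, a rotation vector about the tool's x, y, z in degrees. A call has 1 to 12 rows; each row is the pose to reach, as a shift and turn from the pose commanded when the call began, along the tool's axes at that moment; what a row does not reach only later rows make up. A row lasts 1/8 s, in which the tool goes at most 62.5 mm and 10.7 degrees, less where a joint would pass 70% of its speed; a pose out of reach is approached as far as the arm can. A call with a gripper value outside its range is refused whole. "jaw" is the closure in counts, from 0 (fully open) to 255 (shut), set as the call begins (left out, the last holds). The fingers move at their own pace and stop on an object; "force" is the grip in N (left out, the last holds). Time passes only in rows, so rows that repeat a pose let the fingers close. It gives the time, the measured TCP pose, the force, the opening and the grip force at its end, in the units of the state.
- robot.read_state(): the state, without advancing time (a new reading comes with each control period).
- robot.read_camera(name): name is "side" or "top" or "wrist"; returns the picture (420x560x3 uint8, red, green, blue); there is no depth.
- robot.camera_model(name): a dict with "fx", "fy", "cx", "cy" (pixels), "R" (3x3) and "t" (3): a world point X has camera coordinates R X + t; the wrist camera has in their place "mount" (4x4, takes a point from camera to tool coordinates, whose origin is the TCP and whose axes are the flange's). Camera axes: x right, y down, z forward; pixel columns grow to the right and rows downward; lengths in m; the calibration is good to about 2 mm. A picture is of the moment at which its call begins: read the wrist's pose just before it. camera_model takes no time and is no camera call.
- robot.close_job(): hands the job in; it is judged then, once.
Trained networks look in the newest picture that a camera, given by its name, has taken for a name from the list of things; names that differ only in an ending like _2 or _b are one class to them, and where a whole thing is asked for, a point or a joint stands for the part that bears it (a point fixed in the world has none). Each returns a list of dicts, best first, with "conf" (0 to 1); they miss things now and then, are a little off and sometimes report something else, mostly with a low value. They report only what shows in the picture. A call takes as long as a camera call.
- robot.outline_of(camera, target): "pixels" (420x560 bool, what is visible of it) and "pixel" ([column, row] in pixels, amid what is visible of it).
The state is a dict: "t": time; "q": joint angles; "dq": joint speeds; "joint_torque": joint torques, N m; "tool_pos": TCP position; "orientation": TCP orientation; "force": force on the tool from outside, world axes, zero at the start; "wrist_torque": the same for the moment, N m; "opening": finger opening in m; "gripper_force": force on a finger pad.
Only numpy, scipy, OpenCV 4.12 (cv2) and the standard library are available. Lean on these libraries where they do the work, as an engineer would, in place of code of your own. Each camera call takes 0.05 s, during which the arm holds its last target. There are 200 camera calls.

## Task

The spice carousel has been wiped and four of its jars stand stacked two high beside it. Take the stacks apart and put every jar back, upright and fully down, into the well with the liner in the colour of its lid: black, white, red and tan. The yellow-lidded jar is already back; leave it standing in its well, and knock nothing over.

Things in the scene. Friction and masses are not known exactly. Their poses are not given: they have to be found in the camera images.
- jar_tan: squat round jar with a tan screw lid and brown band, 68 mm diameter (lid 64 mm), 85 mm high (straight-sided body to 70 mm, the lid above), 0.2 to 0.4 kg; stands on the worktop with the white-lidded jar on its lid. Origin: centre of its underside, z up. The lid is fixed to it
- jar_white: round jar with a white screw lid and olive-green band, 48 mm diameter (lid 45 mm), 88 mm high (straight-sided body to 73 mm, the lid above), 0.1 to 0.2 kg; starts standing on the lid of the tan-lidded jar. Origin: centre of its underside, z up. The lid is fixed to it
- jar_red: round jar with a red screw lid and red band, 56 mm diameter (lid 53 mm), 120 mm high (straight-sided body to 98 mm, the lid above), 0.14 to 0.28 kg; stands on the worktop with the black-lidded jar on its lid. Origin: centre of its underside, z up. The lid is fixed to it
- jar_black: small round brown jar with a black screw lid and dark band, 42 mm diameter (lid 40 mm), 70 mm high (straight-sided body to 59 mm, the lid above), about 0.1 kg; starts standing on the lid of the red-lidded jar. Origin: centre of its underside, z up. The lid is fixed to it
- well_tan: round steel-collared well fixed on the carousel's turntable, 78 mm inside, with a tan liner on its floor. Origin: centre of the liner's top face, on which the jar stands (38 mm above the worktop), z up. The collar stands 11 mm above the liner, its wall is 2.5 mm thick and its lip flares 3 mm outward; the well centre is 82 mm from the turntable's axis, 96 mm from the next well's
- well_white: round steel-collared well fixed on the carousel's turntable, 58 mm inside, with a white liner on its floor. Origin: centre of the liner's top face, on which the jar stands (38 mm above the worktop), z up. The collar stands 11 mm above the liner, its wall is 2.5 mm thick and its lip flares 3 mm outward; the well centre is 82 mm from the turntable's axis, 96 mm from the next well's
- well_red: round steel-collared well fixed on the carousel's turntable, 66 mm inside, with a red liner on its floor. Origin: centre of the liner's top face, on which the jar stands (38 mm above the worktop), z up. The collar stands 11 mm above the liner, its wall is 2.5 mm thick and its lip flares 3 mm outward; the well centre is 82 mm from the turntable's axis, 96 mm from the next well's
- well_black: round steel-collared well fixed on the carousel's turntable, 52 mm inside, with a black liner on its floor. Origin: centre of the liner's top face, on which the jar stands (38 mm above the worktop), z up. The collar stands 11 mm above the liner, its wall is 2.5 mm thick and its lip flares 3 mm outward; the well centre is 82 mm from the turntable's axis, 96 mm from the next well's
- jar_yellow: round jar with a yellow screw lid and orange band, 72 mm diameter, 115 mm high, standing loose in the carousel's fifth well (82 mm inside, yellow liner). Origin: centre of its underside, z up. It stays there
- turntable: dark wooden disc of the spice carousel, 260 mm diameter, top 33 mm above the worktop; carries the five wells evenly round its axis, at any angle; turns on a stiff bearing (0.12 N m) if pushed sideways. Origin: on the axis, 18 mm above the worktop; z up. Keep the arm clear of the dish rack on its right (x over 0.47, y under -0.07 m) and the wall cabinet behind (x over 0.66 m, from 0.5 m up)

How it is judged:
By the outcome, as a careful person would: the job done as asked, in the order asked, and still so for the second after the job is handed in, with the robot touching nothing.
It also fails if it takes over 112 s, if anything falls off the work surface, if the arm or the gripper's body presses on something with over 40 N, if the wrist force passes 120 N, or if a joint passes its speed limit or range.

## Working session

There is one attempt and no reset: what is moved stays moved. The work goes in short steps, Python scripts to look and compute and a tool call to move; the robot and the scene stay as the last step left them, time stands still between calls to the robot, and variables do not carry over. Pictures are saved under pics/ and viewed, at most 14 in all, crops included, and the job is handed in when it is done.

Besides the shell and the picture viewer there is one more tool, called after ">>>" as name([rows], argument=value, ...), one row to a line, values as JSON. carry_out: Moves the arm, as the interface text tells. Its arguments: {"type":"object","properties":{"rows":{"type":"array"},"jaw":{"type":"number"},"force":{"type":"number"}},"required":["rows"]}

```bash
mkdir -p pics; ls; python3 - <<'E'
from plant import robot
import cv2
s=robot.read_state();print({k:s[k] for k in('t','tool_pos','orientation','opening','force')},robot.grip_depth)
for c in('side','top'):
    im=robot.read_camera(c);cv2.imwrite(f'pics/{c}0.png',im[:,:,::-1]);m=robot.camera_model(c);print(c,m)
print(robot.camera_model('wrist'))
E
```

```text
pics
{'t': 0.0, 'tool_pos': array([ 0.26769764, -0.53635386,  0.21758385]), 'orientation': array([-3.05609373e+00, -7.20152450e-01,  4.32425699e-04]), 'opening': 0.09287815476533631, 'force': array([-0.04793963,  0.61935531,  0.55614566])} 0.0188
side {'fx': 540.0211498851661, 'fy': 540.0211498851661, 'cx': 283.2008560236046, 'cy': 207.80848206120223, 'R': array([[ 0.98798186, -0.15405803, -0.01256829],
       [-0.07676369, -0.41845926, -0.90498574],
       [ 0.13416101,  0.89507428, -0.42525622]]), 't': array([-0.48301324,  0.24728239,  0.69148616])}
top {'fx': 491.3964029702561, 'fy': 491.3964029702561, 'cx': 279.6014277428525, 'cy': 206.85753367810844, 'R': array([[ 0.01124922, -0.99961915,  0.02519934],
       [-0.996955  , -0.01315683, -0.0768611 ],
       [ 0.07716338, -0.02425798, -0.99672331]]), 't': array([0.20186604, 0.53938229, 0.96458199])}
{'fx': 364.0332927462043, 'fy': 364.0332927462043, 'cx': 280.47562852141743, 'cy': 210.0113629267873, 'mount': array([[-5.53387710e-04, -9.70206890e-01, -2.42277287e-01,
         6.65451487e-02],
       [ 9.99999728e-01, -6.54886666e-04,  3.38405620e-04,
         3.86974577e-06],
       [-4.86987629e-04, -2.42277034e-01,  9.70206989e-01,
        -1.65697949e-01],
       [ 0.00000000e+00,  0.00000000e+00,  0.00000000e+00,
         1.00000000e+00]])}
```

View pics/top0.png

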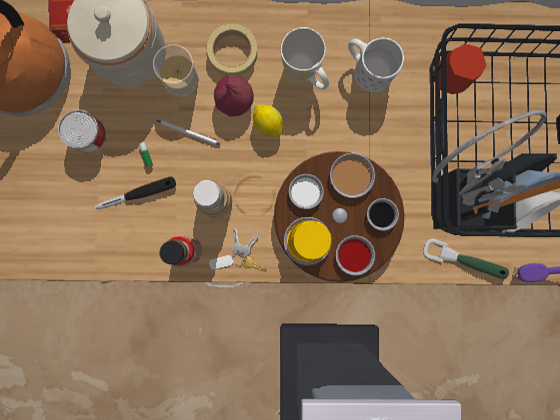

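View pics/side0.png

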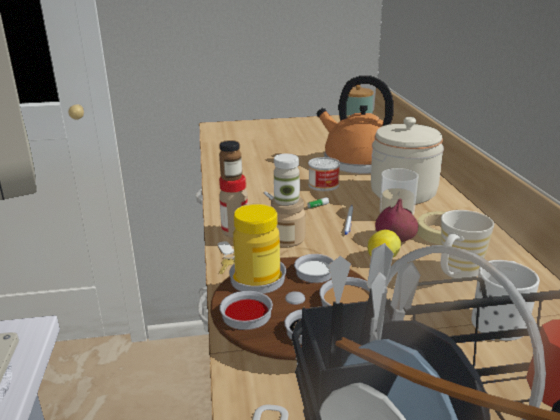

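```bash
cat > h.py <<'E'
from plant import robot
import numpy as np, cv2
from scipy.optimize import minimize, least_squares
from scipy.spatial.transform import Rotation as Rn
J={'tan':(.034,.032,.085,.070),'white':(.024,.0225,.088,.073),'red':(.028,.0265,.12,.098),'black':(.021,.02,.07,.059)}
A=np.linspace(0,2*np.pi,48,endpoint=False)
def ring(x,y,z,r): return np.c_[x+r*np.cos(A),y+r*np.sin(A),z+0*A]
def cam(c,s=None):
    m=dict(robot.camera_model(c))
    if c=='wrist':
        T=np.eye(4);T[:3,:3]=Rn.from_rotvec(s['orientation']).as_matrix();T[:3,3]=s['tool_pos'];T=np.linalg.inv(T@m['mount']);m['R'],m['t']=T[:3,:3],T[:3,3]
    return m
def proj(m,P):
    c=np.atleast_2d(P)@m['R'].T+m['t'];return np.c_[m['fx']*c[:,0]/c[:,2]+m['cx'],m['fy']*c[:,1]/c[:,2]+m['cy']]
def back(m,px,z):
    d=m['R'].T@np.array([(px[0]-m['cx'])/m['fx'],(px[1]-m['cy'])/m['fy'],1]);o=-m['R'].T@m['t'];return o+d*(z-o[2])/d[2]
def hullmask(m,rings):
    u=cv2.convexHull(proj(m,np.vstack(rings)).astype(np.float32))
    im=np.zeros((420,560),np.uint8);cv2.fillPoly(im,[np.round(u*16).astype(np.int32)],255,shift=4,lineType=cv2.LINE_AA);return im/255.
def fit(views,rings,x0):
    """views: [(cam, mask)], rings(x,y)-> list of rings; maximise IoU over x,y"""
    def f(p):
        e=0
        for m,k in views:
            h=hullmask(m,rings(*p));e+=1-np.minimum(h,k).sum()/np.maximum(h,k).sum()
        return e/len(views)
    r=minimize(f,x0,method='Nelder-Mead',options=dict(initial_simplex=np.array(x0)+[[0,0],[.008,0],[0,.008]],xatol=2e-4,fatol=1e-4));return r.x,1-r.fun
def jar(n,z0):
    rb,rl,h,hb=J[n];return lambda x,y:[ring(x,y,z0,rb),ring(x,y,z0+hb,rb),ring(x,y,z0+h,rl)]
def out(c,t):
    r=robot.outline_of(c,t);return (r[0]['pixels'].astype(float),r[0]['conf'],r[0]['pixel']) if r else (None,0,None)
E
python3 - <<'E'
from h import *
m=cam('top');ms=cam('side')
D={'tan':78,'white':58,'red':66,'black':52};C={}
for n in D:
    k,c,p=out('top','well_'+n)
    if k is None: print(n,'miss');continue
    ro=D[n]/2000+.0055
    q,i=fit([(m,k)],lambda x,y:[ring(x,y,.049,ro),ring(x,y,.035,ro-.003)],back(m,p,.045)[:2]);C[n]=q;print('well',n,round(c,2),p,q.round(4),round(i,3))
z0={'white':.085,'black':.12,'tan':0,'red':0}
for n in z0:
    kt,c,p=out('top','jar_'+n);ks,c2,p2=out('side','jar_'+n);print('jar',n,c,p,c2,p2)
    for nm,v in(('top',[(m,kt)]),('side',[(ms,ks)]),('both',[(m,kt),(ms,ks)])):
        if any(k is None for _,k in v): continue
        b=back(*((m,p) if nm!='side' else (ms,p2)),z0[n]+.05)[:2]
        q,i=fit(v,jar(n,z0[n]),b);print(' ',nm,q.round(4),round(i,3))
order=sorted(C)
def res(v):
    return np.concatenate([C[n]-[v[0]+.082*np.cos(v[2]+o),v[1]+.082*np.sin(v[2]+o)] for n,o in off.items()])
ang={n:np.arctan2(*(C[n]-np.mean(list(C.values()),0))[::-1]) for n in C};print(ang)
# ring order by view: white,tan,black,red clockwise from above
off={n:-2*np.pi/5*i for i,n in enumerate(['white','tan','black','red']) if n in C}
r=least_squares(res,[*np.mean(list(C.values()),0),ang['white']],x_scale=[.1,.1,1]);print(r.x,r.fun.round(4))
for i,n in enumerate(['white','tan','black','red','yellow']):
    a=r.x[2]-2*np.pi/5*i;print(n,(r.x[:2]+.082*np.array([np.cos(a),np.sin(a)])).round(4))
print(robot.read_state()['t'])
E
```

```text
well tan 0.77 [353.2, 171.3] [0.6004 0.0686] 0.935
well white 0.72 [304.8, 191.3] [0.5682 0.1587] 0.851
well red 0.65 [351.3, 254.6] [0.4452 0.0626] 0.906
well black 0.71 [382.1, 215.1] [0.5242 0.0097] 0.869
jar white 0.93 [208.5, 195.2] 0.84 [286.1, 177.6]
  top [0.5477 0.3369] 0.912
  side [0.55   0.3422] 0.919
  both [0.5481 0.3374] 0.906
jar black 0.68 [177.1, 251.2] 0.56 [230.9, 161.0]
  top [0.4484 0.3893] 0.92
  side [0.4497 0.3979] 0.856
  both [0.4484 0.3893] 0.881
jar tan 0.8 [220.1, 208.8] 0.85 [293.6, 224.3]
  top [0.5451 0.3331] 0.341
  side [0.5513 0.3437] 0.659
  both [0.5489 0.3385] 0.494
jar red 0.8 [189.7, 246.1] 0.62 [230.0, 200.2]
  top [0.4494 0.3884] 0.414
  side [0.4502 0.4069] 0.598
  both [0.4496 0.3896] 0.5
{'tan': np.float64(-0.09547074818991096), 'white': np.float64(1.1881290146836299), 'red': np.float64(-3.005307046463677), 'black': np.float64(-1.7276722663736817)}
[0.52193457 0.09106832 0.97532049] [ 0.0003 -0.0003 -0.0003  0.0003 -0.0004  0.0005  0.0004 -0.0005]
white [0.5679 0.159 ]
tan [0.6007 0.0683]
black [0.5246 0.0091]
red [0.4448 0.0632]
yellow [0.4716 0.1558]
0.7
```

```bash
cat >> h.py <<'E'
def go(x,y,z,phi):
    """shift in tool axes (mm) and turn about tool z (deg) to a TCP at x,y,z with finger line phi, tool down"""
    s=robot.read_state();R=Rn.from_rotvec(s['orientation']).as_matrix()
    p=np.radians(phi+90);T=np.c_[[np.cos(p),np.sin(p),0],[np.sin(p),-np.cos(p),0],[0,0,-1]]
    print('t',round(s['t'],2),'tcp',s['tool_pos'].round(4),'q6',s['q'][5].round(2),'shift',(1e3*R.T@(np.array([x,y,z])-s['tool_pos'])).round(1),'turn',np.degrees(Rn.from_matrix(R.T@T).as_rotvec()).round(1))
E
python3 -c "
from h import *
go(.4484,.3893,.29,0)"
```

```text
t 0.7 tcp [ 0.2679 -0.5369  0.2187] q6 -0.09 shift [ 575.  -748.2  -71.4] turn [  0.    0.  -63.5]
```

>>> carry_out([
  [17,-22,-35,0,0,0],
  [46,-60,-65,0,0,0],
  [80,-105,-71,0,0,0],
  [115,-150,-71,0,0,0],
  [150,-195,-71,0,0,0],
  [184,-239,-71,0,0,0],
  [218,-284,-71,0,0,0],
  [253,-329,-71,0,0,0],
  [287,-374,-71,0,0,0],
  [322,-419,-71,0,0,-5],
  [357,-464,-71,0,0,-15],
  [391,-509,-71,0,0,-25],
], jaw=40, force=20)

```text
t: 2.2
tool_pos: [0.3999, 0.1441, 0.4468]
orientation: [2.825, 1.373, 0.002]
force: [1.5, -0.6, -0.0]
opening: 0.0783
gripper_force: 0.0
```

```bash
sed -i 's/(1e3\*R.T@(np.array(\[x,y,z\])-s\[.tool_pos.\])).round(1)/(R.T@(np.array([x,y,z])-s["tool_pos"])).round(4)/' h.py; python3 -c "
from h import *
go(.4484,.3893,.29,0)"
```

```text
t 2.2 tcp [0.3999 0.1441 0.4468] q6 0.89 shift [ 0.2226 -0.1134  0.1569] turn [  0.1  -0.  -38.1]
```

My last call gave millimetres where metres are expected. The arm ran safely upwards at its rate cap, and I'm using metres from now on.

>>> carry_out([
  [0.03,-0.015,0.01,0,0,-6],
  [0.08,-0.04,0.03,0,0,-14],
  [0.13,-0.065,0.06,0,0,-22],
  [0.175,-0.09,0.1,0,0,-30],
  [0.21,-0.105,0.14,0,0,-38],
  [0.2226,-0.1134,0.157,0,0,-38],
  [0.2226,-0.1134,0.157,0,0,-38],
], jaw=40, force=20)

```text
t: 3.08
tool_pos: [0.4489, 0.3866, 0.2877]
orientation: [-2.232, -2.211, 0.005]
force: [-0.2, -0.3, 1.0]
opening: 0.0787
gripper_force: 0.0
```

```bash
python3 - <<'E'
from h import *
s=robot.read_state();im=robot.read_camera('wrist');cv2.imwrite('pics/w1.png',im[:,:,::-1]);m=cam('wrist',s)
for n,z in(('black',.12),('white',.085)):
    k,c,p=out('wrist','jar_'+n)
    if k is not None: q,i=fit([(m,k)],jar(n,z),back(m,p,z+.05)[:2]);print(n,c,p,q.round(4),round(i,3))
go(.4484,.3893,.141,0)
E
```

```text
black 0.76 [278.5, 201.0] [0.4477 0.3883] 0.905
white 0.83 [388.9, 236.0] [0.5455 0.3377] 0.482
t 3.23 tcp [0.4506 0.3862 0.2918] q6 0.63 shift [ 0.0028 -0.0027  0.1508] turn [ 0.2 -0.1 -0.6]
```

>>> carry_out([
  [0.001,-0.002,0.03,0,0,-0.6],
  [0.002,-0.0025,0.075,0,0,-0.6],
  [0.002,-0.0025,0.115,0,0,-0.6],
  [0.002,-0.0025,0.14,0,0,-0.6],
  [0.002,-0.0025,0.151,0,0,-0.6],
  [0.002,-0.0025,0.151,0,0,-0.6],
])

```text
t: 3.98
tool_pos: [0.4479, 0.3885, 0.1393]
orientation: [2.22, 2.222, 0.002]
force: [0.7, -0.4, 0.8]
opening: 0.0782
gripper_force: 0.0
```

>>> carry_out([
  [0,0,0,0,0,0],
  [0,0,0,0,0,0],
  [0,0,0,0,0,0],
  [0,0,0,0,0,0],
  [0,0,0,0,0,0],
  [0,0,0,0,0,0],
], jaw=255, force=15)

```text
t: 4.72
tool_pos: [0.4474, 0.3889, 0.1383]
orientation: [2.219, 2.224, 0.001]
force: [0.2, 0.1, 2.0]
opening: 0.0416
gripper_force: 15.0
```

```bash
python3 -c "
from h import *
go(.5246,.0091,.28,0)"
```

```text
t 4.72 tcp [0.4474 0.3889 0.1383] q6 0.63 shift [-0.38    0.0765 -0.1417] turn [ 0.  -0.   0.1]
```

>>> carry_out([
  [0,0,-0.015,0,0,0],
  [0,0,-0.045,0,0,0],
  [-0.01,0.002,-0.085,0,0,0],
  [-0.035,0.007,-0.12,0,0,0],
  [-0.075,0.015,-0.14,0,0,0],
  [-0.12,0.024,-0.142,0,0,0],
  [-0.17,0.034,-0.142,0,0,0],
  [-0.22,0.044,-0.142,0,0,0],
  [-0.27,0.054,-0.142,0,0,0],
  [-0.32,0.064,-0.142,0,0,0],
  [-0.36,0.072,-0.142,0,0,0],
  [-0.38,0.0765,-0.142,0,0,0],
])

```text
t: 6.22
tool_pos: [0.5246, 0.0068, 0.2811]
orientation: [2.221, 2.221, 0.0]
force: [-0.7, 0.3, -1.0]
opening: 0.0419
gripper_force: 15.0
```

>>> carry_out([
  [0,0,0.02,0,0,0],
  [0,0,0.06,0,0,0],
  [0,0,0.1,0,0,0],
  [0,0,0.135,0,0,0],
  [0,0,0.15,0,0,0],
  [0,0,0.15,0,0,0],
])

```text
t: 6.98
tool_pos: [0.5235, 0.0097, 0.1291]
orientation: [-2.217, -2.223, 0.002]
force: [1.1, 0.9, 0.1]
opening: 0.0418
gripper_force: 15.0
```

```bash
python3 - <<'E'
from h import *
s=robot.read_state();im=robot.read_camera('wrist');cv2.imwrite('pics/w2.png',im[:,:,::-1]);m=cam('wrist',s)
print(s['force'])
k,c,p=out('wrist','well_black')
if k is not None: q,i=fit([(m,k)],lambda x,y:[ring(x,y,.049,.0315),ring(x,y,.035,.0285)],back(m,p,.045)[:2]);print(c,p,q.round(4),round(i,3))
go(.5246,.0091,.058,0)
E
```

```text
[1.10660036 0.93748668 0.1062821 ]
0.83 [282.3, 201.9] [0.5239 0.0078] 0.51
t 7.08 tcp [0.5253 0.0092 0.1315] q6 -0.08 shift [-0.0001 -0.0009  0.0735] turn [0.1 0.  0.1]
```

View pics/w2.png

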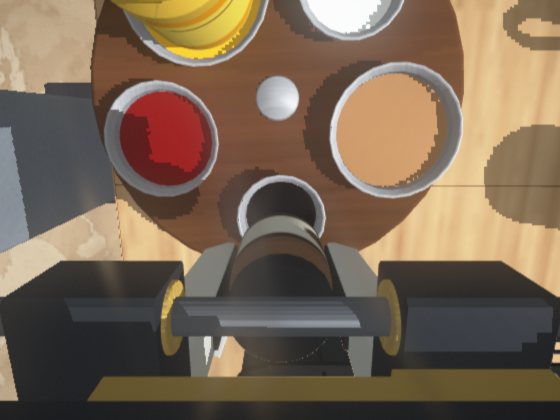

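The wrist picture shows the jar (col 281) lined up with the black well (col 281, row 215), so I'm lowering it.

>>> carry_out([
  [0,-0.0005,0.02,0,0,0],
  [0,-0.0005,0.045,0,0,0],
  [0,-0.0005,0.06,0,0,0],
  [0,-0.0005,0.067,0,0,0],
  [0,-0.0005,0.071,0,0,0],
  [0,-0.0005,0.073,0,0,0],
  [0,-0.0005,0.073,0,0,0],
])

```text
t: 7.95
tool_pos: [0.5243, 0.0089, 0.0575]
orientation: [2.219, 2.223, 0.001]
force: [0.2, -0.1, -0.4]
opening: 0.0414
gripper_force: 15.0
```

```bash
python3 -c "
from h import *
s=robot.read_state();print(s['force'],s['wrist_torque'])
go(.5246,.0091,.057,0)"
```

```text
[ 0.21710054 -0.14809144 -0.37363487] [-0.01355309 -0.03668515  0.06961574]
t 7.95 tcp [0.5243 0.0089 0.0575] q6 -0.08 shift [0.0002 0.0003 0.0005] turn [0.  0.  0.1]
```

>>> carry_out([
  [0,0,0.001,0,0,0],
  [0,0,0.002,0,0,0],
  [0,0,0.002,0,0,0],
])

```text
t: 8.32
tool_pos: [0.5249, 0.0089, 0.0563]
orientation: [2.218, 2.223, 0.002]
force: [-0.9, -0.3, 5.2]
opening: 0.042
gripper_force: 15.0
```

>>> carry_out([
  [0,0,0,0,0,0],
  [0,0,0,0,0,0],
  [0,0,0,0,0,0],
  [0,0,-0.01,0,0,0],
  [0,0,-0.04,0,0,0],
  [0,0,-0.08,0,0,0],
  [0,0,-0.13,0,0,0],
  [0,0,-0.18,0,0,0],
  [0,0,-0.2,0,0,0],
  [0,0,-0.2,0,0,0],
], jaw=80)

```text
t: 9.57
tool_pos: [0.5249, 0.0089, 0.2566]
orientation: [2.218, 2.222, 0.003]
force: [0.5, -0.4, 1.1]
opening: 0.0639
gripper_force: 0.0
```

```bash
python3 - <<'E'
from h import *
im=robot.read_camera('wrist');cv2.imwrite('pics/w3.png',im[:,:,::-1])
go(.5475,.3373,.25,0)
E
```

```text
t 9.62 tcp [0.5239 0.009  0.2545] q6 -0.08 shift [0.3283 0.0243 0.0045] turn [-0.  -0.   0.1]
```

View pics/w3.png

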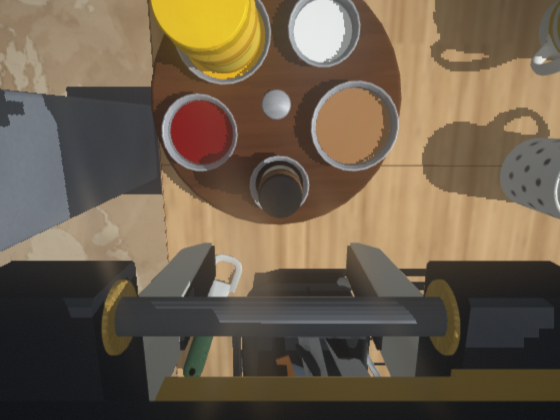

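The black jar stands upright in its well (280,187). Next is the white jar.

>>> carry_out([
  [0.02,0.001,0,0,0,0],
  [0.06,0.004,0,0,0,0],
  [0.11,0.008,0,0,0,0],
  [0.16,0.012,0,0,0,0],
  [0.21,0.016,0,0,0,0],
  [0.26,0.019,0,0,0,0],
  [0.305,0.022,0,0,0,0],
  [0.3283,0.0243,0,0,0,0],
  [0.3283,0.0243,0,0,0,0],
], jaw=60)

```text
t: 10.75
tool_pos: [0.5461, 0.3382, 0.2513]
orientation: [-2.215, -2.225, 0.008]
force: [0.6, -0.3, -0.8]
opening: 0.0713
gripper_force: 0.0
```

```bash
python3 - <<'E'
from h import *
s=robot.read_state();im=robot.read_camera('wrist');m=cam('wrist',s)
k,c,p=out('wrist','jar_white');q,i=fit([(m,k)],jar('white',.085),back(m,p,.135)[:2]);print(c,p,q.round(4),round(i,3))
go(.5475,.3373,.116,0)
E
```

```text
0.59 [280.5, 211.0] [0.547  0.3374] 0.941
t 10.85 tcp [0.5468 0.3365 0.2527] q6 0.47 shift [0.0011 0.0011 0.1367] turn [-0.2  0.1  0.1]
```

>>> carry_out([
  [0,0,0.02,0,0,0],
  [0,0,0.06,0,0,0],
  [0,0,0.1,0,0,0],
  [0,0,0.126,0,0,0],
  [0,0,0.136,0,0,0],
  [0,0,0.136,0,0,0],
])

```text
t: 11.6
tool_pos: [0.5472, 0.3364, 0.1182]
orientation: [-2.22, -2.223, 0.002]
force: [-1.0, 0.8, 0.7]
opening: 0.0714
gripper_force: 0.0
```

>>> carry_out([
  [0,0,0,0,0,0],
  [0,0,0,0,0,0],
  [0,0,0,0,0,0],
  [0,0,0,0,0,0],
  [0,0,0,0,0,0],
], jaw=255, force=18)

```text
t: 12.22
tool_pos: [0.5482, 0.3376, 0.1202]
orientation: [2.219, 2.223, 0.002]
force: [-1.5, -0.9, 5.9]
opening: 0.0479
gripper_force: 18.0
```

```bash
python3 -c "
from h import *
go(.5679,.159,.27,70)"
```

```text
t 12.22 tcp [0.5482 0.3376 0.1202] q6 0.47 shift [-0.1786  0.0196 -0.1499] turn [  0.1   0.  -69.9]
```

>>> carry_out([
  [0,0,-0.015,0,0,0],
  [0,0,-0.04,0,0,0],
  [0,0,-0.075,0,0,-5],
  [-0.01,0.001,-0.11,0,0,-14],
  [-0.035,0.004,-0.14,0,0,-23],
  [-0.07,0.008,-0.15,0,0,-32],
  [-0.105,0.012,-0.15,0,0,-41],
  [-0.14,0.016,-0.15,0,0,-50],
  [-0.165,0.019,-0.15,0,0,-59],
  [-0.1786,0.0196,-0.15,0,0,-66],
  [-0.1786,0.0196,-0.15,0,0,-70],
  [-0.1786,0.0196,-0.15,0,0,-70],
])

```text
t: 13.72
tool_pos: [0.5675, 0.1585, 0.2695]
orientation: [-0.544, -3.094, -0.0]
force: [1.0, 0.4, -1.6]
opening: 0.0482
gripper_force: 18.0
```

```bash
python3 -c "
from h import *
go(.5679,.159,.145,70)"
```

```text
t 13.72 tcp [0.5675 0.1585 0.2695] q6 -1.04 shift [-0.0002  0.0006  0.1245] turn [ 0.  -0.   0.1]
```

>>> carry_out([
  [0,0,0.02,0,0,0],
  [0,0,0.06,0,0,0],
  [0,0,0.1,0,0,0],
  [0,0,0.13,0,0,0],
  [0,0,0.14,0,0,0],
  [0,0,0.14,0,0,0],
])

```text
t: 14.48
tool_pos: [0.5669, 0.1588, 0.1282]
orientation: [-0.542, -3.093, 0.001]
force: [-0.1, 0.4, -0.6]
opening: 0.0478
gripper_force: 18.0
```

```bash
python3 - <<'E'
from h import *
s=robot.read_state();im=robot.read_camera('wrist');cv2.imwrite('pics/w4.png',im[:,:,::-1]);m=cam('wrist',s)
im=im[:,:,::-1].copy();u=proj(m,ring(.5679,.159,.049,.0315))
cv2.polylines(im,[u.astype(np.int32)],True,(0,255,0),1);cv2.imwrite('pics/w4.png',im)
go(.5679,.159,.0715,70)
E
```

```text
t 14.53 tcp [0.5679 0.1589 0.1297] q6 -1.04 shift [0.     0.0001 0.0582] turn [0.  0.  0.1]
```

View pics/w4.png

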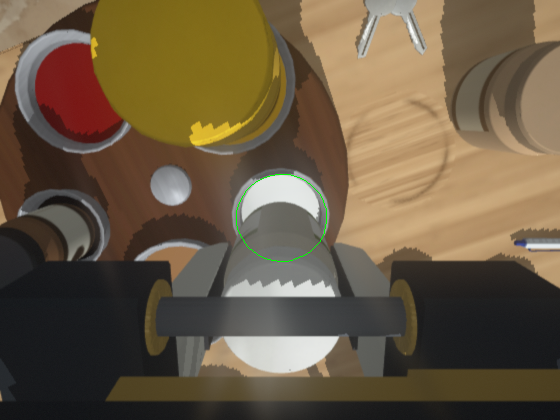

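The white jar is centred over its well: the ring's drawn centre (281,218) matches the real one to about 2 px. Lowering.

>>> carry_out([
  [0,0,0.015,0,0,0],
  [0,0,0.035,0,0,0],
  [0,0,0.047,0,0,0],
  [0,0,0.053,0,0,0],
  [0,0,0.056,0,0,0],
  [0,0,0.058,0,0,0],
  [0,0,0.058,0,0,0],
])

```text
t: 15.4
tool_pos: [0.5688, 0.1584, 0.0731]
orientation: [0.542, 3.092, -0.0]
force: [-3.0, -2.8, 6.5]
opening: 0.0476
gripper_force: 18.0
```

>>> carry_out([
  [0,0,0,0,0,0],
  [0,0,0,0,0,0],
  [0,0,0,0,0,0],
  [0,0,-0.01,0,0,0],
  [0,0,-0.04,0,0,0],
  [0,0,-0.08,0,0,0],
  [0,0,-0.12,0,0,0],
  [0,0,-0.14,0,0,0],
  [0,0,-0.14,0,0,0],
], jaw=80)

```text
t: 16.52
tool_pos: [0.5687, 0.159, 0.2129]
orientation: [0.542, 3.091, 0.002]
force: [-0.7, -0.1, -0.3]
opening: 0.0639
gripper_force: 0.0
```

```bash
python3 - <<'E'
from h import *
im=robot.read_camera('top');m=cam('top')
k,c,p=out('top','jar_white');
if k is not None: print('white',c,fit([(m,k)],jar('white',.038),back(m,p,.08)[:2]))
for n in('red','tan'):
    k,c,p=out('top','jar_'+n)
    if k is not None: print(n,c,p,*fit([(m,k)],jar(n,0),back(m,p,.06)[:2]))
for t in ['well_red','well_tan']:
    k,c,p=out('top',t);n=t[5:];ro=dict(red=.0385,tan=.0445)[n]
    if k is not None: print(t,*fit([(m,k)],lambda x,y:[ring(x,y,.049,ro),ring(x,y,.035,ro-.003)],back(m,p,.045)[:2]))
cv2.imwrite('pics/top2.png',im[:,:,::-1])
go(.4494,.389,.2,70)
E
```

```text
red 0.93 [180.3, 249.6] [0.44976624 0.39021328] 0.9066901211608485
tan 0.72 [210.5, 198.9] [0.54917716 0.33844102] 0.9145950658975635
well_red [0.44449851 0.06326573] 0.9322770147277841
t 16.82 tcp [0.5667 0.1586 0.2091] q6 -1.04 shift [0.1886 0.1768 0.0093] turn [-0.1 -0.2  0.1]
```

View pics/top2.png

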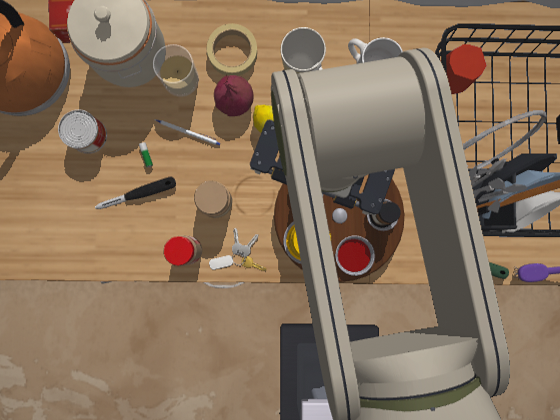

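White is released; the top view shows red lid (180,250) and tan lid (211,197) clear. Next is red.

>>> carry_out([
  [0.015,0.014,0,0,0,0],
  [0.045,0.042,0,0,0,0],
  [0.08,0.075,0,0,0,0],
  [0.12,0.112,0,0,0,0],
  [0.155,0.145,0,0,0,0],
  [0.18,0.168,0,0,0,0],
  [0.1895,0.177,0,0,0,0],
  [0.1895,0.177,0,0,0,0],
], jaw=45)

```text
t: 17.82
tool_pos: [0.4489, 0.3902, 0.2108]
orientation: [-0.54, -3.095, 0.001]
force: [1.2, -0.5, -0.8]
opening: 0.0767
gripper_force: 0.0
```

```bash
python3 - <<'E'
from h import *
s=robot.read_state();im=robot.read_camera('wrist');m=cam('wrist',s)
k,c,p=out('wrist','jar_red');q,i=fit([(m,k)],jar('red',0),back(m,p,.06)[:2]);print(c,p,q.round(4),round(i,3))
go(.4496,.3898,.051,70)
E
```

```text
0.7 [280.1, 203.1] [0.448  0.3903] 0.931
t 17.93 tcp [0.4499 0.3889 0.211 ] q6 -0.6 shift [0.0007 0.0008 0.16  ] turn [-0.   0.   0.1]
```

>>> carry_out([
  [0,0,0.02,0,0,0],
  [0,0,0.065,0,0,0],
  [0,0,0.11,0,0,0],
  [0,0,0.145,0,0,0],
  [0,0,0.159,0,0,0],
  [0,0,0.159,0,0,0],
])

```text
t: 18.68
tool_pos: [0.4491, 0.3885, 0.0508]
orientation: [-0.543, -3.092, 0.003]
force: [0.5, -0.5, 1.1]
opening: 0.0766
gripper_force: 0.0
```

>>> carry_out([
  [0,0,0,0,0,0],
  [0,0,0,0,0,0],
  [0,0,0,0,0,0],
  [0,0,0,0,0,0],
  [0,0,0,0,0,0],
], jaw=255, force=22)

```text
t: 19.3
tool_pos: [0.4505, 0.3903, 0.0536]
orientation: [0.542, 3.093, 0.003]
force: [-0.1, -1.9, 6.1]
opening: 0.0559
gripper_force: 22.0
```

```bash
python3 -c "
from h import *
go(.4448,.0632,.25,20)"
```

```text
t 19.3 tcp [0.4505 0.3903 0.0536] q6 -0.6 shift [-0.1062 -0.3092 -0.1968] turn [ 0.1  0.  50.1]
```

>>> carry_out([
  [0,0,-0.02,0,0,0],
  [0,0,-0.06,0,0,0],
  [-0.003,-0.01,-0.11,0,0,0],
  [-0.01,-0.03,-0.155,0,0,5],
  [-0.023,-0.067,-0.185,0,0,12],
  [-0.039,-0.115,-0.197,0,0,19],
  [-0.055,-0.16,-0.197,0,0,26],
  [-0.071,-0.206,-0.197,0,0,33],
  [-0.086,-0.25,-0.197,0,0,40],
  [-0.098,-0.285,-0.197,0,0,47],
  [-0.105,-0.305,-0.197,0,0,50],
  [-0.1062,-0.3092,-0.197,0,0,50],
])

```text
t: 20.8
tool_pos: [0.4441, 0.0617, 0.2499]
orientation: [1.801, 2.573, 0.001]
force: [0.4, 0.1, -2.7]
opening: 0.0555
gripper_force: 22.0
```

>>> carry_out([
  [0,0,0,0,0,0],
  [0,0,0.02,0,0,0],
  [0,0,0.06,0,0,0],
  [0,0,0.085,0,0,0],
  [0,0,0.095,0,0,0],
  [0,0,0.095,0,0,0],
])

```text
t: 21.55
tool_pos: [0.4436, 0.0632, 0.1532]
orientation: [-1.797, -2.575, 0.002]
force: [-0.1, -0.6, -2.5]
opening: 0.0557
gripper_force: 22.0
```

```bash
python3 - <<'E'
from h import *
s=robot.read_state();im=robot.read_camera('wrist')[:,:,::-1].copy();m=cam('wrist',s)
u=proj(m,ring(.4447,.0632,.049,.0355))
cv2.polylines(im,[u.astype(np.int32)],True,(0,255,0),1);cv2.imwrite('pics/w5.png',im)
go(.4447,.0632,.090,20)
E
```

```text
t 21.6 tcp [0.4444 0.0631 0.1543] q6 -0.33 shift [-0.      0.0003  0.0643] turn [ 0.  -0.   0.2]
```

View pics/w5.png

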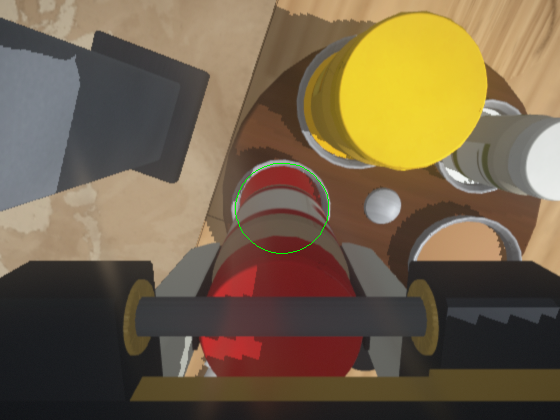

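The red jar is centred over its well: the drawn ring (281,208) matches. White is seated at right. Lowering.

>>> carry_out([
  [0,0,0.015,0,0,0],
  [0,0,0.04,0,0,0],
  [0,0,0.053,0,0,0],
  [0,0,0.059,0,0,0],
  [0,0,0.062,0,0,0],
  [0,0,0.064,0,0,0],
  [0,0,0.064,0,0,0],
])

```text
t: 22.48
tool_pos: [0.445, 0.0627, 0.0916]
orientation: [1.799, 2.574, 0.001]
force: [-3.6, -0.7, 4.5]
opening: 0.0561
gripper_force: 22.0
```

>>> carry_out([
  [0,0,0,0,0,0],
  [0,0,0,0,0,0],
  [0,0,0,0,0,0],
  [0,0,-0.01,0,0,0],
  [0,0,-0.04,0,0,0],
  [0,0,-0.085,0,0,0],
  [0,0,-0.13,0,0,0],
  [0,0,-0.15,0,0,0],
  [0,0,-0.15,0,0,0],
], jaw=70)

```text
t: 23.6
tool_pos: [0.4452, 0.0628, 0.2414]
orientation: [1.798, 2.573, 0.003]
force: [0.3, 0.1, -1.1]
opening: 0.0676
gripper_force: 0.0
```

```bash
python3 -c "
from h import *
go(.5492,.3384,.22,20)"
```

```text
t 23.6 tcp [0.4452 0.0628 0.2414] q6 -0.33 shift [0.2231 0.1924 0.0218] turn [0.2 0.1 0.1]
```

>>> carry_out([
  [0.015,0.013,0,0,0,0],
  [0.045,0.039,0,0,0,0],
  [0.08,0.069,0,0,0,0],
  [0.12,0.104,0,0,0,0],
  [0.16,0.138,0,0,0,0],
  [0.195,0.168,0.01,0,0,0],
  [0.215,0.186,0.022,0,0,0],
  [0.223,0.1924,0.022,0,0,0],
  [0.223,0.1924,0.022,0,0,0],
], jaw=0)

```text
t: 24.72
tool_pos: [0.5477, 0.338, 0.2167]
orientation: [-1.798, -2.575, 0.004]
force: [-0.3, -0.1, 0.6]
opening: 0.0932
gripper_force: 0.0
```

```bash
python3 - <<'E'
from h import *
s=robot.read_state();im=robot.read_camera('wrist');m=cam('wrist',s)
k,c,p=out('wrist','jar_tan');q,i=fit([(m,k)],jar('tan',0),back(m,p,.06)[:2]);print(c,p,q.round(4),round(i,3),s['opening'])
go(.5492,.3384,.027,20)
im=robot.read_camera('top');m=cam('top')
k,c,p=out('top','well_tan');
if k is not None:print(c,*fit([(m,k)],lambda x,y:[ring(x,y,.049,.0445),ring(x,y,.035,.0415)],back(m,p,.045)[:2]))
for n in('red','white','black'):
    k,c,p=out('top','jar_'+n)
    if k is not None: print(n,c,*fit([(m,k)],jar(n,.038),back(m,p,.08)[:2]))
E
```

```text
0.68 [281.6, 193.9] [0.5479 0.3396] 0.922 0.0931587396124665
t 24.82 tcp [0.5482 0.3374 0.2182] q6 0.12 shift [0.0007 0.0013 0.1912] turn [-0.   0.   0.1]
red 0.84 [0.44413242 0.06564844] 0.9106708649800558
white 0.9 [0.57029673 0.15937333] 0.8875574251397577
black 0.91 [0.52421808 0.01050322] 0.8414703719668346
```

>>> carry_out([
  [0,0,0.02,0,0,0],
  [0.0005,0.0006,0.065,0,0,0],
  [0.0005,0.0006,0.11,0,0,0],
  [0.0005,0.0006,0.15,0,0,0],
  [0.0005,0.0006,0.18,0,0,0],
  [0.0005,0.0006,0.191,0,0,0],
  [0.0005,0.0006,0.191,0,0,0],
])

```text
t: 25.95
tool_pos: [0.5479, 0.3386, 0.0261]
orientation: [-1.799, -2.575, 0.003]
force: [0.0, 0.6, 0.2]
opening: 0.0931
gripper_force: 0.0
```

>>> carry_out([
  [0,0,0,0,0,0],
  [0,0,0,0,0,0],
  [0,0,0,0,0,0],
  [0,0,0,0,0,0],
  [0,0,0,0,0,0],
], jaw=255, force=28)

```text
t: 26.58
tool_pos: [0.5492, 0.3393, 0.0282]
orientation: [1.799, 2.575, 0.002]
force: [-1.0, -0.6, 6.0]
opening: 0.0678
gripper_force: 28.0
```

```bash
python3 -c "
from h import *
go(.6007,.0683,.22,-16)"
```

```text
t 26.57 tcp [0.5492 0.3393 0.0282] q6 0.12 shift [-0.2722 -0.0446 -0.1919] turn [ 0.1 -0.  36.1]
```

>>> carry_out([
  [0,0,-0.02,0,0,0],
  [0,0,-0.06,0,0,0],
  [-0.005,-0.001,-0.11,0,0,0],
  [-0.02,-0.003,-0.155,0,0,3],
  [-0.05,-0.008,-0.185,0,0,8],
  [-0.09,-0.015,-0.192,0,0,14],
  [-0.135,-0.022,-0.192,0,0,20],
  [-0.18,-0.03,-0.192,0,0,26],
  [-0.22,-0.036,-0.192,0,0,31],
  [-0.25,-0.041,-0.192,0,0,35],
  [-0.268,-0.044,-0.192,0,0,36],
  [-0.2722,-0.0446,-0.192,0,0,36],
])

```text
t: 28.08
tool_pos: [0.6005, 0.0674, 0.2195]
orientation: [-2.507, -1.893, -0.0]
force: [-1.1, 0.6, -3.1]
opening: 0.0678
gripper_force: 28.0
```

>>> carry_out([
  [0,0,0,0,0,0],
  [0,0,0.02,0,0,0],
  [0,0,0.06,0,0,0],
  [0,0,0.085,0,0,0],
  [0,0,0.09,0,0,0],
  [0,0,0.09,0,0,0],
])

```text
t: 28.82
tool_pos: [0.6001, 0.0686, 0.1288]
orientation: [-2.506, -1.894, 0.001]
force: [0.0, -0.1, -1.3]
opening: 0.0678
gripper_force: 28.0
```

```bash
python3 - <<'E'
from h import *
s=robot.read_state();im=robot.read_camera('wrist')[:,:,::-1].copy();m=cam('wrist',s)
u=proj(m,ring(.6007,.0683,.049,.0415))
cv2.polylines(im,[u.astype(np.int32)],True,(0,255,0),1);cv2.imwrite('pics/w6.png',im)
go(.6007,.0683,.066,-16)
E
```

```text
t 28.88 tcp [0.6009 0.0685 0.1299] q6 0.31 shift [-0.0002 -0.0002  0.0639] turn [ 0.1 -0.   0.2]
```

View pics/w6.png

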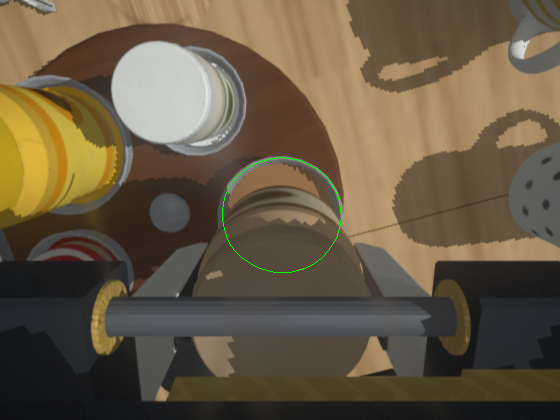

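The drawn ring (282,215) matches the tan well and the jar is centred over it. Lowering.

>>> carry_out([
  [0,0,0.015,0,0,0],
  [0,0,0.04,0,0,0],
  [0,0,0.053,0,0,0],
  [0,0,0.059,0,0,0],
  [0,0,0.062,0,0,0],
  [0,0,0.064,0,0,0],
  [0,0,0.064,0,0,0],
])

```text
t: 29.75
tool_pos: [0.6011, 0.0681, 0.0662]
orientation: [2.506, 1.893, 0.002]
force: [-1.3, 0.0, 1.7]
opening: 0.0682
gripper_force: 28.0
```

>>> carry_out([
  [0,0,0.0005,0,0,0],
  [0,0,0.0005,0,0,0],
  [0,0,0.0005,0,0,0],
  [0,0,-0.01,0,0,0],
  [0,0,-0.04,0,0,0],
  [0,0,-0.085,0,0,0],
  [0,0,-0.13,0,0,0],
  [0,0,-0.18,0,0,0],
  [0,0,-0.22,0,0,0],
  [0,0,-0.22,0,0,0],
], jaw=35)

```text
t: 31.0
tool_pos: [0.6025, 0.0682, 0.2912]
orientation: [2.503, 1.89, 0.012]
force: [0.4, 0.3, -0.3]
opening: 0.0801
gripper_force: 0.0
```

```bash
python3 - <<'E'
from h import *
print(robot.read_state()['opening'])
a=robot.read_camera('wrist');b=robot.read_camera('side')
cv2.imwrite('pics/fin.png',np.vstack([a,b])[::1,:,::-1][60:660])
E
```

```text
0.08009374987497388
```

View pics/fin.png

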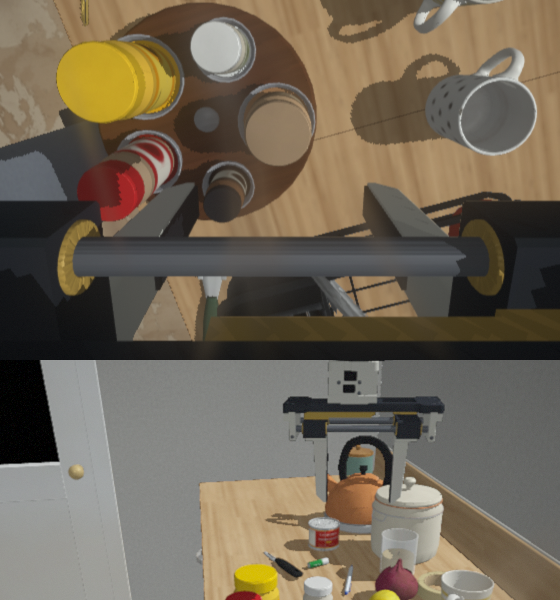

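All four jars stand upright in their own wells (white 222,48; tan 277,125; red 120,190; black 225,190), and the yellow jar is still in place. Handing in.

```bash
python3 -c "
from plant import robot
print(robot.close_job())"
```

```text
the job is handed in; nothing more can be done
None
```

The job is handed in at about 31 s of the 112 s allowed: the black, white, red and tan jars stand upright in their matching wells, the yellow jar is still in its own, and nothing was knocked over; one early move went out in mm instead of m, so the arm swung up further than planned without touching anything.

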